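# Slide the lamp stand into the green bay

## Task

Push the tall wooden lamp stand across the bench into the green bay until its foot is fully home against the bay's back rail, then leave it standing there by itself. Its column is freshly lacquered, so touch only the low dark foot; never lift the stand or tip it over. Leave the tape roll, the carton and the tin where they are.

Things in the scene. Friction and masses are not known exactly. Their poses are not given: they have to be found in the camera images.
- stand: Loose lamp stand, about 0.54 kg, 276 mm tall. Foot: dark-wood disc 92 mm in diameter, its upright side 24 mm high, above that sloping in to meet the column 36 mm up. Origin: centre of the foot's underside, on the bench (z = 0); z up the column; round, so its yaw means nothing. Pushed at the foot it slides; pushed well up the column it tips.
- column: The pale-wood column fixed on the foot of the stand, 20 mm in diameter from 36 mm to 225 mm above the bench, then a brass collar of 28 mm diameter and a white lamp holder of 24 mm diameter up to 276 mm. Same origin and axes as the stand. Not to be touched by the robot.
- green_bay: Green low stop fixed to the bench, 20 mm high: back rail and two side rails, no floor step. Origin: bench height, where the stand's centre is when home and centred; x points from the open mouth into the bay, z up. Rail inner faces: back at x = +46 mm (12 mm thick), sides at y = +-58 mm (10 mm thick). Side rails end at x = -16 mm, so the foot at home sticks out of the mouth by 30 mm.
- yellow_bay: Yellow bay of the same shape, size and frame as the green one, on the other side; not to be used. The two change places between starts.
- tape: Bystander: orange roll of packing tape lying flat, 100 mm outside diameter, 48 mm high. Origin: centre of its underside.
- carton: Bystander: small cardboard box, 90 x 70 x 60 mm (x, y, z). Origin: centre of its underside.
- tin: Bystander: metal tin standing upright, 56 mm in diameter, 70 mm tall. Origin: centre of its underside.
Mind the look-alikes: they are no part of the job. There is more than one size of the green_bay; the job needs the largest.

How it is judged:
At the end, for the whole second after the job is handed in: The stand is upright (within 0.05 rad) and at rest on the bench between the green bay's side rails, its foot within 8 mm of the back rail (x of stand in the frame of green_bay between -0.008 and 0.006 m and y of stand in the frame of green_bay between -0.016 and 0.016 m and height (world z) of stand below 0.005 m and angle between stand's own z axis and vertical below 0.05 rad and linear speed of stand below 0.01 m/s); the robot touches nothing.
It fails at once if the stand is lifted more than 12 mm off the bench (height (world z) of stand above 0.012 m).
It fails at once if the stand is tipped by more than 0.25 rad (angle between stand's own z axis and vertical above 0.25 rad).
It fails at once if the robot touches the column with more than 0.5 N (contact force between any of the arm, the fingers and column above 0.5 N).
It fails at once if the tape roll, the carton or the tin is moved by more than 25 mm (distance of any of tape, carton, tin from where it was at the start of the episode above 0.025 m).
It also fails if it takes over 64 s, if anything falls off the work surface, if the arm or the gripper's body presses on something with over 40 N, if the wrist force passes 120 N, or if a joint passes its speed limit or range.

## Robot

A 7-joint arm with a two-finger parallel gripper is mounted at the origin on the work surface. World frame = base frame: x ahead of the robot, y to its left, z up, the work surface at z = 0. Lengths are in m, angles in rad, forces in N, time in s.
With the tool pointing down it reaches from about 0.425 to 0.95 m from the base axis. Payload 4.7 kg.
Tool frame: the origin (TCP) lies midway between the tips of the shut fingers; the grasp point (between the pads) lies 19 mm behind it; y points along the fingers, x is the direction in which the jaws open and shut, and the axes are right-handed (so a half turn about y gives the same grasp; the last joint's range is limited). The gripper opens to 87 mm and grips with 3 to 60 N. Pads are 19 mm wide; open, the fingers measure 117 mm over their backs; the gripper's body (75 mm by 190 mm) begins 51 mm behind the grasp point.
Start: joints at [-0.029, 0.469, -0.049, 1.532, 0.024, 1.141, -0.082], TCP at [0.675, 0, 0.223] pointing down, gripper open.
Joint ranges: [-2.59, 2.59], [-0.33, 1.99], [-1.39, 1.29], [0.1, 2.45], [-1.04, 4.18], [0.21, 1.99], [-2.66, 2.66]. Speed limits (rad/s): [2.57, 2.57, 3.14, 3.14, 3.14, 3.14, 3.14].

## Interface

Orientations are given as a unit quaternion [x, y, z, w].
In Python, from workcell import arm, optics gives the robot as it stands.
- The arm moves only by the shell command python3 -m jog 'ROWS' [FORCE]. ROWS is a JSON object of lists of equal length, an entry for each row: "translation": the shift along the tool's x, y, z in cm, a list of three; "twist": the turn, a rotation vector about the tool's x, y, z in degrees, a list of three; "claw": the opening, from 0 (shut) to 1 (fully open). A call has 1 to 20 rows; each row shifts and turns the pose as measured when the row begins, along the tool's axes as they then stand; what a row does not reach is not made up. A row lasts 1/10 s, in which the tool goes at most 50 mm and 8.59 degrees, less where a joint would pass 70% of its speed; a pose out of reach is approached as far as the arm can. A call with a gripper value outside its range is refused whole. The fingers move at their own pace and stop on an object; FORCE is the grip in N (left out, the last holds). Time passes only in rows, so rows that do not move let the fingers close. It gives the time, the measured TCP pose, the force and the opening at its end, in the units of the state.
- arm.state(): the state, without advancing time (a new reading comes with each control period).
- optics.capture(name): name is "scene" or "side" or "wrist"; returns a dict with "frame" (420x560x3 uint8, blue, green, red), "camera_matrix" (3x3 intrinsics, pixels), "T" (4x4, takes a point from camera to world coordinates); the wrist camera has in their place "tool_from_camera" (4x4, takes a point from camera to tool coordinates, whose origin is the TCP and whose axes are the tool frame's). Camera axes: x right, y up, looking along -z (the intrinsics and any distortion apply to the point x, -y, -z); pixel columns grow to the right and rows downward; lengths in m; the calibration is good to about 2 mm. A picture is of the moment at which its call begins: read the wrist's pose just before it. There is no depth.
- arm.hand_in(): hands the job in, once; it reports no verdict.
Trained networks look in a picture, given as the dict that the camera call returned (one of the last four; its "shot" number tells which), for a name from the list of things; names that differ only in an ending like _2 or _b are one class to them, and where a whole thing is asked for, a point or a joint stands for the part that bears it (a point fixed in the world has none). Each returns a list of dicts, best first, with "confidence" (0 to 1); they miss things now and then, are a little off and sometimes report something else, mostly with a low value. They report only what shows in the picture. A call takes as long as a camera call. They do not tell look-alikes from the thing itself.
- optics.boxes_of(query, picture): "location" ([x, y, z] in m, in world coordinates, good to about 4 mm: the middle of the surface that is visible of it).
The state is a dict: "time_s": time; "joint_pos": joint angles; "joint_velocities": joint speeds; "effort": joint torques, N m; "eef_pos": TCP position; "ee_rot": TCP orientation; "ft_force": force on the tool from outside, world axes, zero at the start; "torque": the same for the moment, N m; "width": finger opening in m.
Only numpy, scipy, OpenCV 4.12 (cv2) and the standard library are available. Lean on these libraries where they do the work, as an engineer would, in place of code of your own. Each camera call takes 0.05 s, during which the arm holds its last target.

## Working session

There is one attempt and no reset: what is moved stays moved. The work goes in short steps, Python scripts to look and compute and a shell command to move; the robot and the scene stay as the last step left them, time stands still between calls to the robot, and variables do not carry over. Pictures are saved under pics/ and viewed, and the job is handed in when it is done.

```bash
mkdir -p pics; python3 - <<'E'
from workcell import arm, optics
import cv2
print(arm.state())
for n in ("scene","side"):
    p=optics.capture(n); cv2.imwrite(f"pics/{n}0.png",p["frame"]); print(n,p["camera_matrix"],p["T"],[k for k in p])
    for q in ("stand","green_bay","yellow_bay","tape","carton","tin"):
        print(q,[(b["confidence"],b["location"]) for b in optics.boxes_of(q,p)])
E
```

```text
{'time_s': 0.0, 'joint_pos': array([-0.02888417,  0.46944455, -0.04858892,  1.53370273,  0.02411486,
        1.14100671, -0.08227648]), 'joint_velocities': array([-0.00059115, -0.00159714,  0.00022217,  0.00072111, -0.00020263,
        0.00152341,  0.00116917]), 'effort': array([ 8.49551179e-05, -5.07972229e+01, -8.03461717e-02, -2.36155879e+01,
       -6.12773141e-02,  3.78107757e-02,  1.50727069e-04]), 'eef_pos': array([ 6.74391127e-01, -9.06536186e-06,  2.21493604e-01]), 'ee_rot': array([ 7.07138128e-01, -6.83334547e-04, -7.11865031e-04, -7.07074745e-01]), 'ft_force': array([ 0.18176126,  0.40173345, -0.07946452]), 'torque': array([-0.01961556, -0.04538365, -0.00181404]), 'width': 0.08661309133503178}
scene [[412.46142714   0.         275.873003  ]
 [  0.         412.46142714 207.06770858]
 [  0.           0.           1.        ]] [[-0.72955048 -0.5752135   0.36998045  0.99110352]
 [ 0.68389752 -0.61857869  0.38683923  0.37767906]
 [ 0.00634687  0.53524745  0.84467146  0.8222657 ]
 [ 0.          0.          0.          1.        ]] ['frame', 'camera_matrix', 'T', 'shot']
stand [(
[... 382 characters left out ...]
de [[444.02445206   0.         283.54781789]
 [  0.         444.02445206 202.24380411]
 [  0.           0.           1.        ]] [[ 0.71298762  0.52019752 -0.47015231  0.17850708]
 [-0.70116145  0.52453855 -0.48294091 -0.49289961]
 [-0.00461165  0.67398356  0.73873195  0.74720235]
 [ 0.          0.          0.          1.        ]] ['frame', 'camera_matrix', 'T', 'shot']
stand [(0.75, [0.555, 0.0543, 0.0378])]
green_bay [(0.96, [0.8516, -0.1087, -0.0001]), (0.84, [0.7136, -0.1641, 0.0001]), (0.81, [0.6997, -0.3211, -0.001])]
yellow_bay [(0.68, [0.7054, 0.1204, -0.0014])]
tape [(0.74, [0.4689, -0.3399, 0.0467])]
carton [(0.71, [0.5056, 0.2906, 0.0562])]
tin [(0.64, [0.6215, 0.3025, 0.0506])]
```

View pics/scene0.png

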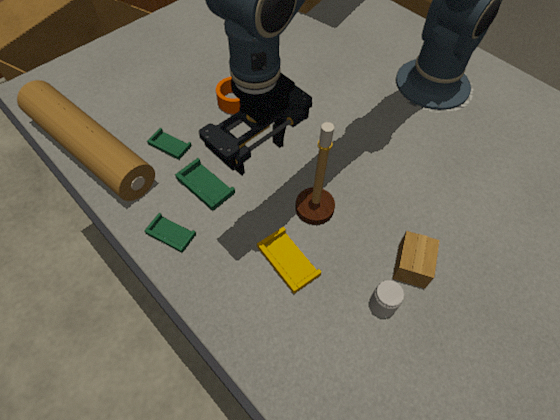

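View pics/side0.png

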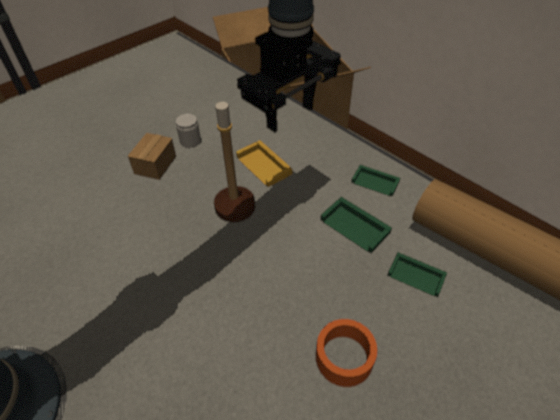

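```bash
python3 - <<'E'
import cv2,numpy as np
a=cv2.imread("pics/scene0.png")[120:260,130:350]; b=cv2.imread("pics/side0.png")[150:300,300:460]
a=cv2.resize(a,None,fx=3.5,fy=3.5,interpolation=cv2.INTER_CUBIC)
b=cv2.resize(b,None,fx=4,fy=4,interpolation=cv2.INTER_CUBIC)
cv2.imwrite("pics/ca.png",a);cv2.imwrite("pics/cb.png",b)
E
```

```text
(no output)
```

View pics/ca.png

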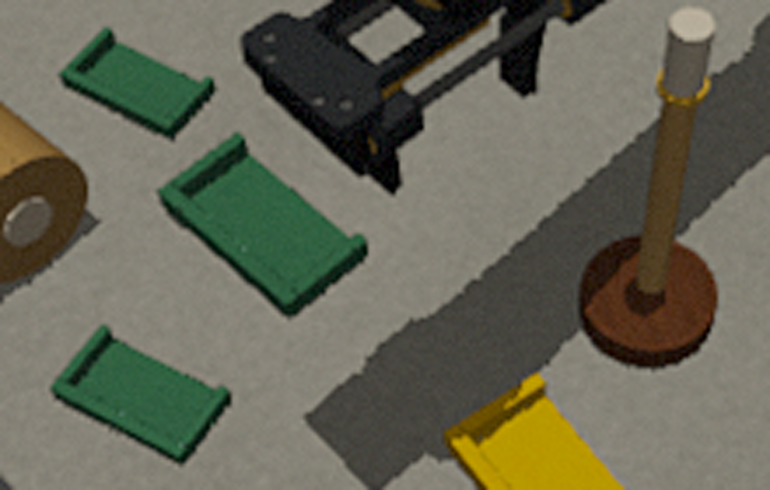

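View pics/cb.png

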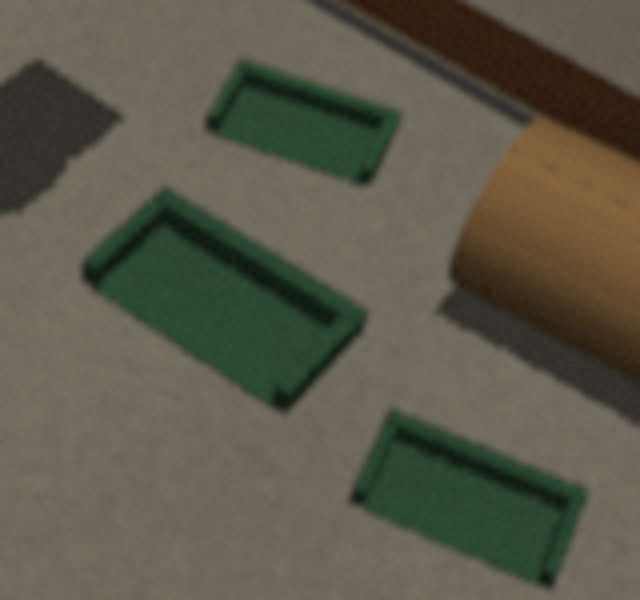

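```bash
cat > h.py <<'E'
import numpy as np,cv2
from scipy.optimize import minimize
S=4
def proj(p,P):
    T=p["T"];K=p["camera_matrix"];c=(np.asarray(P)-T[:3,3])@T[:3,:3]
    c=c*[1,-1,-1]; u=c@K.T; return u[:,:2]/u[:,2:]
def hull(m,uv):
    h=cv2.convexHull(np.float32(uv)); cv2.fillConvexPoly(m,np.int32(np.round((h+0.5)*S-0.5)),1)
def box(x0,x1,y0,y1,z0,z1): return np.array([[x,y,z] for x in(x0,x1) for y in(y0,y1) for z in(z0,z1)])
BAY=[box(.046,.058,-.068,.068,0,.02),box(-.016,.058,.058,.068,0,.02),box(-.016,.058,-.068,-.058,0,.02),box(-.016,.058,-.068,.068,0,0.001)]
a=np.linspace(0,2*np.pi,60)
FOOT=[np.vstack([np.c_[.046*np.cos(a),.046*np.sin(a),0*a+z] for z in(0,.024)]+[np.c_[.010*np.cos(a),.010*np.sin(a),0*a+.036]])]
COL=[np.vstack([np.c_[.01*np.cos(a),.01*np.sin(a),0*a+z] for z in(.036,.225)])]
def render(p,parts,x,y,yaw):
    R=np.array([[np.cos(yaw),-np.sin(yaw),0],[np.sin(yaw),np.cos(yaw),0],[0,0,1]])
    m=np.zeros((420*S,560*S),np.uint8)
    for b in parts: hull(m,proj(p,b@R.T+[x,y,0]))
    return m
def bgmask(f,lo,hi):
    h=cv2.cvtColor(f,cv2.COLOR_BGR2HSV); return cv2.inRange(h,lo,hi)
def comp(m,uv,open_=True):
    n,l,s,c=cv2.connectedComponentsWithStats(m)
    d=[1e9]+[np.linalg.norm(c[i]-uv)+(1e6 if s[i,4]<80 else 0) for i in range(1,n)]
    return np.uint8(l==int(np.argmin(d)))
def fit(views,parts,x0,yaw=True):
    # views: list (p,mask420)
    big=[(p,cv2.resize(m,None,fx=S,fy=S,interpolation=cv2.INTER_NEAREST)) for p,m in views]
    def cost(v):
        c=0
        for p,m in big:
            r=render(p,parts,v[0]/100,v[1]/100,v[2] if yaw else 0)
            c+=1-(r&m).sum()/max(1,(r|m).sum())
        return c
    v=np.array([x0[0]*100,x0[1]*100,x0[2]]);v=v if yaw else v[:2]
    for st in(1.5,.4):
        sim=np.vstack([v]+[v+d for d in np.diag([st,st,st*.25][:len(v)])])
        r=minimize(cost,v,method="Nelder-Mead",options=dict(initial_simplex=sim,xatol=.005,fatol=1e-5));v=r.x
    return v[:2]/100,(v[2] if yaw else 0),r.fun
E
python3 - <<'E'
from workcell import arm, optics
from h import *
P={n:optics.capture(n) for n in("scene","side")}
V=[(p,comp(bgmask(p["frame"],(50,80,20),(90,255,255)),proj(p,[[.715,-.162,0]])[0])) for p in P.values()]
print([m.sum() for _,m in V])
for vs in (V,V[:1],V[1:]):
  print("bay",min((fit(vs,BAY,(.715,-.162,y)) for y in (-.6,0,.6)),key=lambda t:t[2]))
F=[]
for n,p in P.items():
    f=p["frame"]; h=cv2.cvtColor(f,cv2.COLOR_BGR2HSV)
    u=np.int32(proj(p,[[.575,.07,.02]])[0]);print(u)
    m=np.uint8(((h[...,0]<9)|(h[...,0]>170))&(h[...,1]>110))
    c=comp(m,u);c=cv2.morphologyEx(c,cv2.MORPH_CLOSE,np.ones((5,5)));print(c.sum());F.append((p,c))
for vs in (F,F[:1],F[1:]): print("stand",fit(vs,FOOT,(.575,.07,0),False))
xb,yw,_=min((fit(V,BAY,(.715,-.162,y)) for y in (-.6,0,.6)),key=lambda t:t[2])
xs,_,_=fit(F,FOOT,(.575,.07,0),False)
out=[]
for i,(n,p) in enumerate(P.items()):
    f=cv2.resize(p["frame"],None,fx=S,fy=S,interpolation=cv2.INTER_CUBIC)
    for parts,v,c in((BAY,(*xb,yw),(0,255,255)),(FOOT,(*xs,0),(255,255,0)),(COL,(*xs,0),(255,0,255))):
        cs,_=cv2.findContours(render(p,parts,*v),cv2.RETR_EXTERNAL,cv2.CHAIN_APPROX_NONE);cv2.drawContours(f,cs,-1,c,1)
    o=f[400:1000,550:1350] if n=="scene" else f[350:1050,800:1600]
    cv2.imwrite(f"pics/fit_{n}.png",o[:600,:800])
E
```

```text
[np.uint64(1441), np.uint64(1827)]
bay (array([ 0.69333627, -0.16248518]), np.float64(0.06299616316617285), np.float64(0.22470897746024543))
bay (array([ 0.69230693, -0.16286856]), np.float64(0.050336784832618775), np.float64(0.07905043561665737))
bay (array([ 0.693241  , -0.16162155]), np.float64(0.05972629919602966), np.float64(0.13763904050983977))
[314 206]
2
[235 197]
1
stand (array([0.54754723, 0.02008041]), 0, np.float64(1.9975957430187232))
stand (array([0.52428795, 0.03298345]), 0, np.float64(0.9983011255043533))
stand (array([0.62023234, 0.1000713 ]), 0, np.float64(0.9991403395658714))
```

```bash
cat > look.py <<'E'
from workcell import arm, optics
from h import *
def stand(P,g=(.565,.06)):
    F=[]
    for n,p in P.items():
        h=cv2.cvtColor(cv2.GaussianBlur(p["frame"],(3,3),0),cv2.COLOR_BGR2HSV)
        m=np.uint8((h[...,0]<11)&(h[...,1]>120)&(h[...,2]<150))
        c=comp(m,proj(p,[[*g,.015]])[0]);c=cv2.morphologyEx(c,cv2.MORPH_CLOSE,np.ones((7,7)));F.append((p,c))
    return F,fit(F,FOOT,(*g,0),False)
def overlay(P,items,tag):
    for n,p in P.items():
        f=cv2.resize(p["frame"],None,fx=S,fy=S,interpolation=cv2.INTER_CUBIC)
        for parts,v,c in items:
            cs,_=cv2.findContours(render(p,parts,*v),cv2.RETR_EXTERNAL,cv2.CHAIN_APPROX_NONE);cv2.drawContours(f,cs,-1,c,1)
        o=f[450:1050,650:1450] if n=="scene" else f[600:1200,800:1600]
        cv2.imwrite(f"pics/{tag}_{n}.png",o)
E
python3 - <<'E'
from look import *
P={n:optics.capture(n) for n in("scene","side")}
for n,p in P.items():
    h=cv2.cvtColor(p["frame"],cv2.COLOR_BGR2HSV);u=np.int32(proj(p,[[.565,.06,.02]])[0]);print(u);print(h[u[1]:u[1]+16:3,u[0]-12:u[0]+13:6].tolist())
F,s=stand(P);print([c.sum() for _,c in F],s)
overlay(P,[(BAY,(.6933,-.1625,.063),(0,255,255)),(FOOT,(*s[0],0),(255,255,0)),(COL,(*s[0],0),(255,0,255))],"fit")
E
```

```text
[313 201]
[[[11, 138, 37], [12, 177, 85], [21, 161, 76], [14, 144, 76], [9, 158, 87]], [[10, 169, 80], [12, 169, 86], [9, 182, 42], [7, 134, 40], [13, 180, 82]], [[12, 178, 79], [12, 171, 85], [5, 136, 47], [8, 189, 62], [12, 189, 77]], [[12, 193, 82], [14, 197, 88], [14, 223, 64], [12, 193, 87], [12, 181, 79]], [[11, 187, 86], [10, 177, 88], [12, 185, 88], [13, 178, 89], [15, 177, 82]], [[13, 199, 32], [12, 168, 85], [11, 177, 85], [11, 186, 78], [11, 172, 89]]]
[234 201]
[[[9, 154, 63], [9, 154, 63], [10, 170, 66], [10, 170, 60], [3, 162, 30]], [[9, 165, 62], [10, 169, 62], [10, 161, 68], [9, 180, 34], [8, 143, 34]], [[10, 174, 63], [11, 160, 62], [12, 156, 59], [9, 255, 26], [9, 159, 32]], [[10, 163, 64], [9, 159, 64], [11, 168, 38], [10, 185, 29], [14, 176, 29]], [[11, 184, 47], [8, 162, 60], [10, 178, 33], [4, 235, 26], [9, 161, 27]], [[5, 161, 27], [9, 135, 32], [12, 177, 26], [7, 127, 26], [11, 149, 24]]]
[np.uint64(1), np.uint64(904)] (array([0.56931901, 0.0657699 ]), 0, np.float64(1.296585746334032))
```

View pics/fit_scene.png

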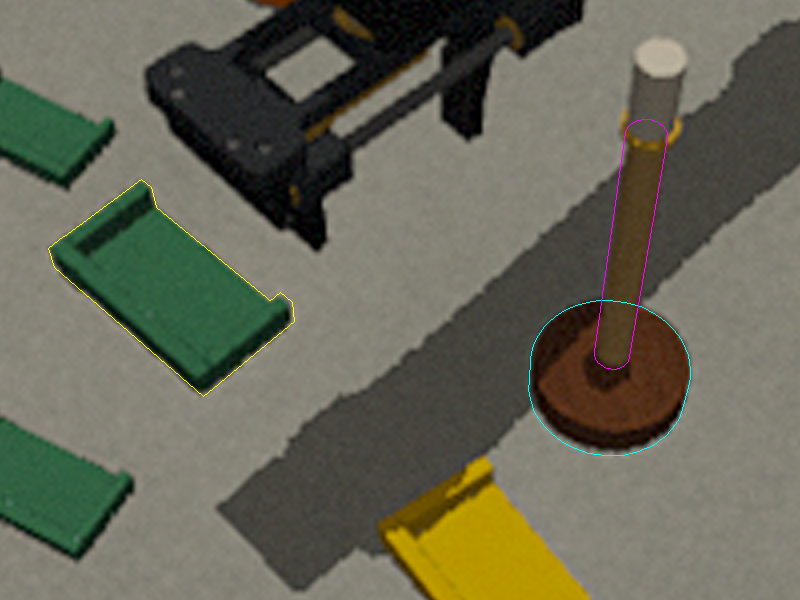

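View pics/fit_side.png

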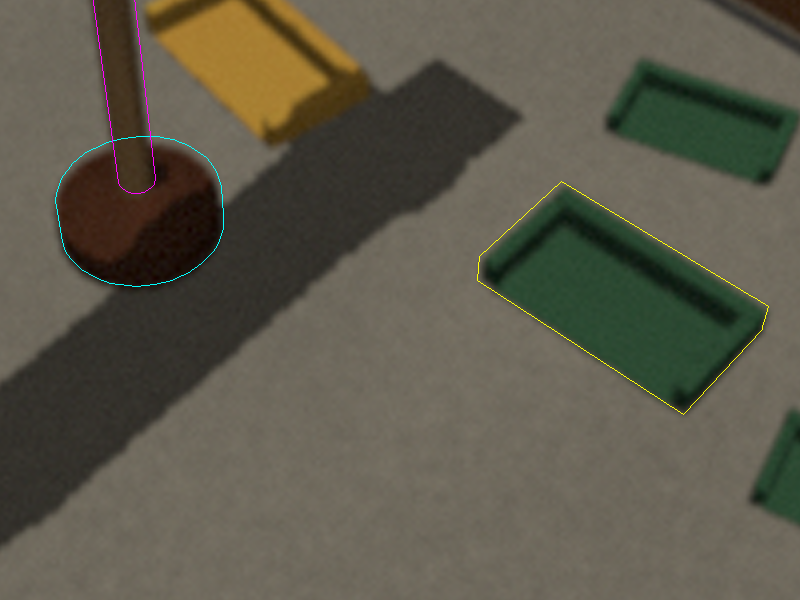

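```bash
python3 - <<'E'
s=open("look.py").read()
s=s.replace("(h[...,0]<11)&(h[...,1]>120)&(h[...,2]<150)","(h[...,0]<19)&(h[...,1]>110)&(h[...,2]<150)").replace("m=np.uint8","m0=np.uint8").replace("        c=comp(m,","        m=cv2.morphologyEx(cv2.morphologyEx(m0,cv2.MORPH_CLOSE,np.ones((5,5))),cv2.MORPH_OPEN,cv2.getStructuringElement(2,(13,13)))\n        c=comp(m,")
open("look.py","w").write(s)
E
cat > loc.py <<'E'
import sys
from look import *
g=tuple(map(float,sys.argv[2:4]));tag=sys.argv[1]
P={n:optics.capture(n) for n in("scene","side")}
F,s=stand(P,g);print([int(c.sum()) for _,c in F],s)
for i in(0,1): print(fit(F[i:i+1],FOOT,(*g,0),False))
B=np.array([.6933,-.1625]);yw=.06;R=np.array([[np.cos(yw),np.sin(yw)],[-np.sin(yw),np.cos(yw)]])
print("in bay",R@(s[0]-B))
overlay(P,[(BAY,(*B,yw),(0,255,255)),(FOOT,(*s[0],0),(255,255,0)),(COL,(*s[0],0),(255,0,255))],tag)
E
python3 loc.py fitb .57 .063
```

```text
[1150, 1110] (array([0.56454563, 0.06354262]), 0, np.float64(0.23516953766371884))
(array([0.56428573, 0.06330321]), 0, np.float64(0.08679226524829742))
(array([0.56841543, 0.06462795]), 0, np.float64(0.13854661880275543))
in bay [-0.11496826  0.23335649]
```

View pics/fitb_scene.png

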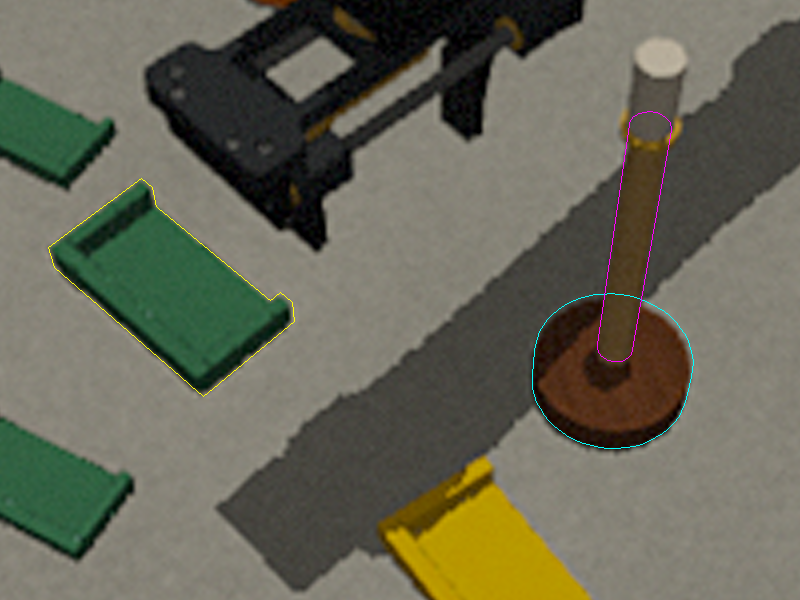

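View pics/fitb_side.png

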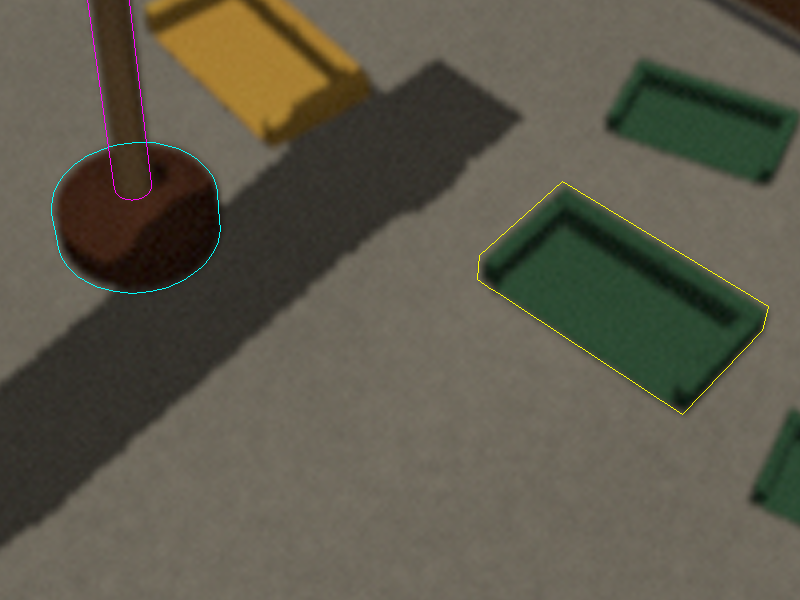

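```bash
python3 -m jog '{"translation":[[0,-4.5,0],[0,-4.5,0],[0,-4.5,0],[-3,0,4],[-3,0,4],[-3,0,4],[-1.5,0,4],[0,0,1],[0,0,0],[0,0,0],[0,0,0],[0,0,0]],"twist":[[0,0,0],[0,0,0],[0,0,0],[0,0,0],[0,0,0],[0,0,0],[0,0,0],[0,0,0],[-7.5,0,0],[-7.5,0,0],[-7,0,0],[0,0,0]],"claw":[0.58,0.58,0.58,0.58,0.58,0.58,0.58,0.58,0.58,0.58,0.58,0.58]}'
cat > go.py <<'E'
import sys
from workcell import arm
import numpy as np
from scipy.spatial.transform import Rotation as Ro
s=arm.state();R=Ro.from_quat(s["ee_rot"]);t=np.array(list(map(float,sys.argv[1:4])))
print("t",round(s["time_s"],2),"tcp",s["eef_pos"].round(4),"w",round(s["width"],4),"F",s["ft_force"].round(1));print(R.as_matrix().round(3))
print("cm tool:",(R.inv().apply(t-s["eef_pos"])*100).round(2))
tilt,yaw=map(float,sys.argv[4:6]) # desired push heading yaw (rad), tilt deg
h=np.array([np.cos(yaw),np.sin(yaw),0]);u=np.array([0,0,1.]);a=np.radians(tilt)
y=h*np.sin(a)-u*np.cos(a);sgn=1
c=[]
for sg in(1,-1):
    x=sg*np.cross(h,u);x/=np.linalg.norm(x);z=np.cross(x,y)
    c.append((R.inv()*Ro.from_matrix(np.c_[x,y,z])).as_rotvec(degrees=True))
print("twist opts",[v.round(2) for v in c])
for d in(h,-u):print("per cm",(R.inv().apply(d)).round(3))
E
python3 go.py .567 .16 .01 22 -1.5708
```

```text
time_s: 2.2
eef_pos: [0.5692, 0.1717, 0.3647]
ee_rot: [0.833, -0.002, 0.005, -0.554]
ft_force: [-0.2, 1.4, -0.5]
width: 0.0505
t 2.2 tcp [0.5692 0.1717 0.3647] w 0.0505 F [-0.2  1.4 -0.5]
[[ 1.     0.002  0.01 ]
 [-0.008 -0.386  0.922]
 [ 0.006 -0.922 -0.386]]
cm tool: [-0.41 33.17 12.62]
twist opts [array([ -0.2 , 179.45,   1.14]), array([ 0.73, -0.55,  0.13])]
per cm [ 0.008  0.386 -0.922]
per cm [-0.006  0.922  0.386]
```

```bash
python3 -m jog '{"translation":[[0,4,1.5],[0,4,1.5],[0,4,1.5],[0,4,1.5],[0,4,1.5],[0,4,1.5],[0,4,1.5],[0,0,0]],"twist":[[0,0,0],[0,0,0],[0,0,0],[0,0,0],[0,0,0],[0,0,0],[0,0,0],[0,0,0]],"claw":[0.58,0.58,0.58,0.58,0.58,0.58,0.58,0.58]}'
python3 go.py .567 .16 .011 22 -1.5708
```

```text
time_s: 3.0
eef_pos: [0.581, 0.1516, 0.0617]
ee_rot: [0.827, -0.007, 0.017, -0.562]
ft_force: [-0.8, -0.2, -0.1]
width: 0.0505
t 3.0 tcp [0.581  0.1516 0.0617] w 0.0505 F [-0.8 -0.2 -0.1]
[[ 0.999  0.007  0.036]
 [-0.031 -0.369  0.929]
 [ 0.02  -0.929 -0.368]]
cm tool: [-1.52  4.4   2.6 ]
twist opts [array([ -0.61, 177.93,  -0.55]), array([-0.36, -2.07,  0.4 ])]
per cm [ 0.031  0.369 -0.929]
per cm [-0.02   0.929  0.368]
```

```bash
python3 -m jog '{"translation":[[-0.8,1.5,0.9],[-0.7,1.5,0.9],[0,1.2,0.7],[0,0,0]],"twist":[[0,-2,0],[0,0,0],[0,0,0],[0,0,0]],"claw":[0.58,0.58,0.58,0.58]}'
python3 go.py .567 .16 .011 22 -1.5708
python3 - <<'E'
from workcell import optics
import cv2
for n in("side","scene"):
    p=optics.capture(n);f=p["frame"]
    f=f[60:260,130:400] if n=="side" else f[80:300,190:450]
    cv2.imwrite(f"pics/d1_{n}.png",cv2.resize(f,None,fx=2.7,fy=2.7))
E
```

```text
time_s: 3.4
eef_pos: [0.5734, 0.156, 0.0192]
ee_rot: [0.826, 0.002, 0.009, -0.564]
ft_force: [-0.4, -1.2, 0.1]
width: 0.0506
t 3.4 tcp [0.5734 0.156  0.0192] w 0.0506 F [-0.4 -1.2  0.1]
[[ 1.     0.013  0.014]
 [-0.008 -0.364  0.931]
 [ 0.017 -0.931 -0.364]]
cm tool: [-0.65  0.62  0.66]
twist opts [array([ -1.18, 179.2 ,  -1.02]), array([-0.65, -0.79,  0.76])]
per cm [ 0.008  0.364 -0.931]
per cm [-0.017  0.931  0.364]
```

View pics/d1_side.png

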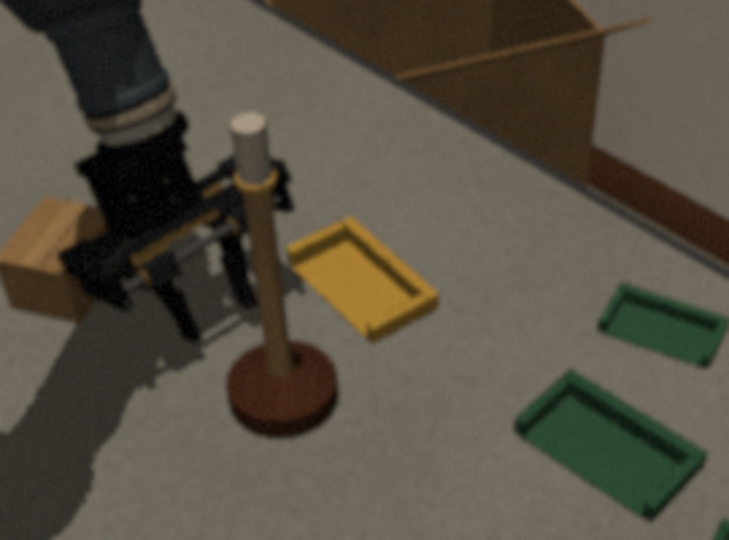

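View pics/d1_scene.png

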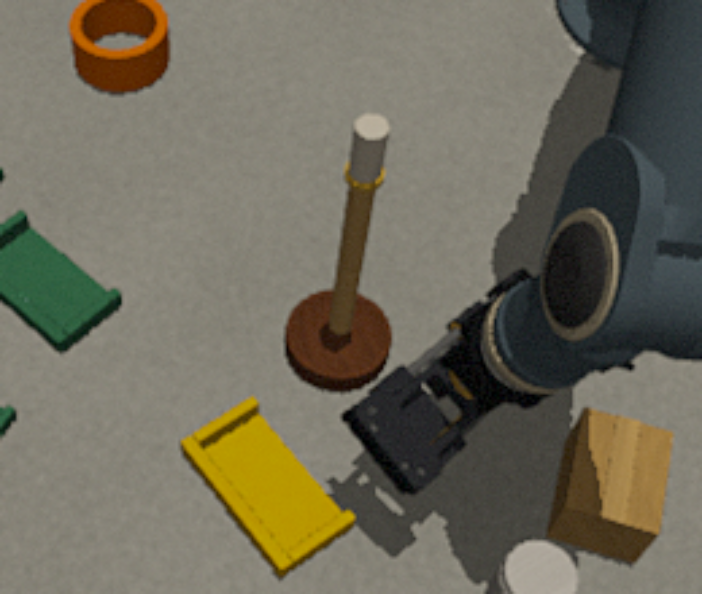

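The gripper is down behind the foot (side crop: fingertips at about (240,305) and (190,335), foot at (282,390)), clear of the carton.

```bash
python3 loc.py fitc .567 .064; python3 -m jog '{"translation":[[-0.4,0.6,0.7],[-0.2,0.2,0.1],[0,0,0]],"twist":[[0,-0.8,0],[0,0,0],[0,0,0]],"claw":[0.58,0.58,0.58]}'; python3 go.py .567 .12 .011 22 -1.5708
```

```text
[1129, 1093] (array([0.56525092, 0.06403923]), 0, np.float64(0.26141492579337966))
(array([0.56476706, 0.06209444]), 0, np.float64(0.10198497587184718))
(array([0.56864106, 0.06752231]), 0, np.float64(0.14822933411271855))
in bay [-0.11423446  0.23380991]
time_s: 3.9
eef_pos: [0.5691, 0.1622, 0.0109]
ee_rot: [0.825, 0.007, 0.005, -0.565]
ft_force: [0.0, 0.3, 0.3]
width: 0.0506
t 3.9 tcp [0.5691 0.1622 0.0109] w 0.0506 F [0.  0.3 0.3]
[[ 1.     0.018  0.   ]
 [ 0.006 -0.362  0.932]
 [ 0.017 -0.932 -0.362]]
cm tool: [-0.23  1.52 -3.94]
twist opts [array([ -1.64, 179.97,  -1.25]), array([-0.8 , -0.02,  1.04])]
per cm [-0.006  0.362 -0.932]
per cm [-0.017  0.932  0.362]
```

View pics/fitc_scene.png

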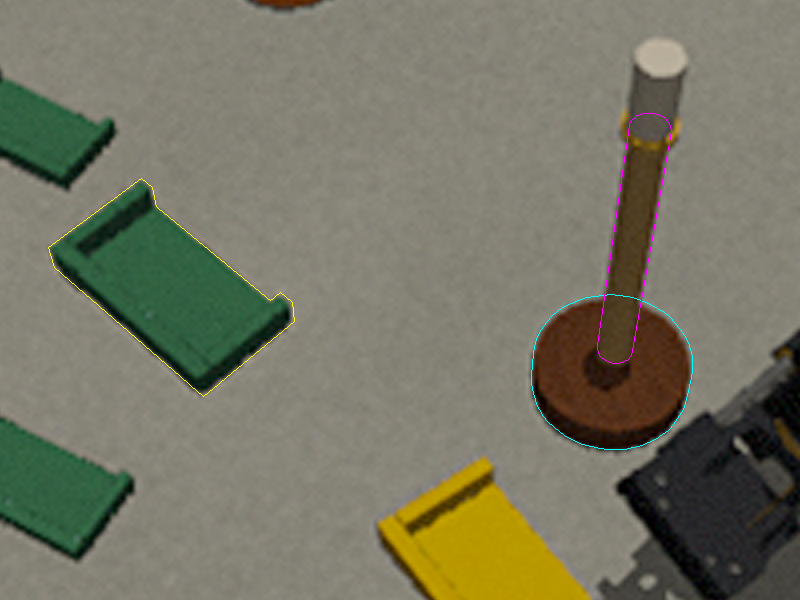

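```bash
python3 -m jog '{"translation":[[0,0.35,-0.95],[0,0.35,-0.95],[0,0.35,-0.95],[0,0.35,-0.95],[0,0.35,-0.95],[0,0.35,-0.95],[0,0.35,-0.95],[0,0.35,-0.95]],"twist":[[0,0,0],[0,0,0],[0,0,0],[0,0,0],[0,0,0],[0,0,0],[0,0,0],[0,0,0]],"claw":[0.58,0.58,0.58,0.58,0.58,0.58,0.58,0.58]}'; python3 go.py .567 -.1225 .011 22 -1.5708
```

```text
time_s: 4.7
eef_pos: [0.5697, 0.0788, 0.012]
ee_rot: [0.823, 0.009, 0.005, -0.568]
ft_force: [0.3, 2.4, -0.3]
width: 0.0504
t 4.7 tcp [0.5697 0.0788 0.012 ] w 0.0504 F [ 0.3  2.4 -0.3]
[[ 1.     0.021 -0.001]
 [ 0.009 -0.355  0.935]
 [ 0.019 -0.935 -0.355]]
cm tool: [ -0.44   7.24 -18.78]
twist opts [array([   1.85, -179.91,    1.86]), array([-1.18,  0.07,  1.18])]
per cm [-0.009  0.355 -0.935]
per cm [-0.019  0.935  0.355]
```

```bash
python3 loc.py fitd .567 .03
```

```text
[531, 1175] (array([0.57302169, 0.03196234]), 0, np.float64(0.6908100703040456))
(array([5.64035701e-01, 2.12528184e-04]), 0, np.float64(0.5503679000582288))
(array([0.57365568, 0.03236295]), 0, np.float64(0.11921182266009855))
in bay [-0.10840113  0.20132479]
```

View pics/fitd_side.png

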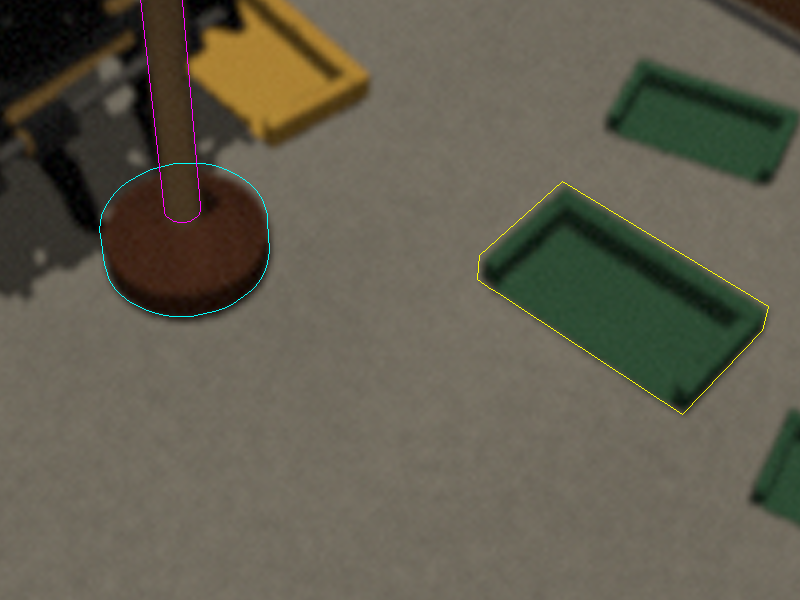

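View pics/fitd_scene.png

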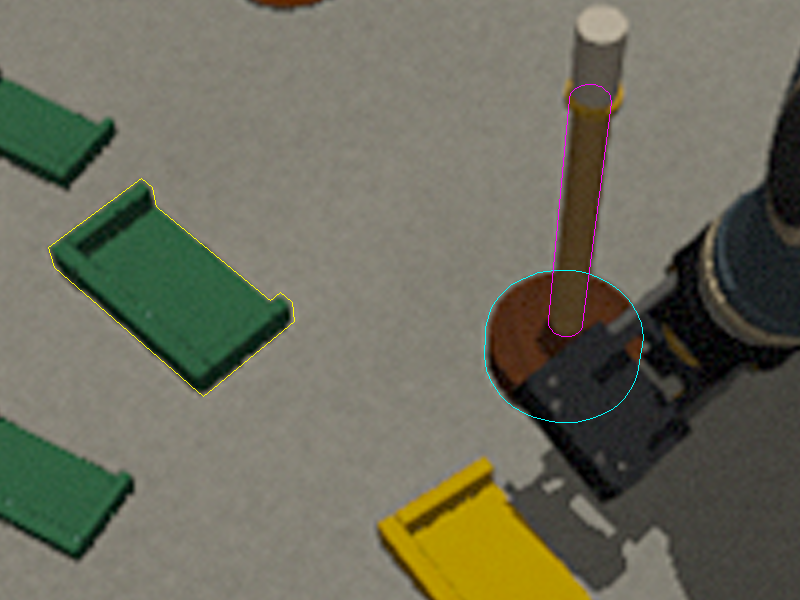

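```bash
python3 -m jog '{"translation":[[0,0.36,-0.95],[0,0.36,-0.95],[0,0.36,-0.95],[0,0.36,-0.95],[0,0.36,-0.95],[0,0.36,-0.95],[0,0.36,-0.95],[0,0.36,-0.95],[0,0.36,-0.95],[0,0.36,-0.95]],"twist":[[0,0,0],[0,0,0],[0,0,0],[0,0,0],[0,0,0],[0,0,0],[0,0,0],[0,0,0],[0,0,0],[0,0,0]],"claw":[0.58,0.58,0.58,0.58,0.58,0.58,0.58,0.58,0.58,0.58]}'; python3 go.py .567 -.1225 .011 22 -1.5708;  python3 loc.py fite .57 -.075
```

```text
time_s: 5.8
eef_pos: [0.5715, -0.0276, 0.0122]
ee_rot: [0.822, 0.011, 0.005, -0.569]
ft_force: [-0.2, 2.7, 0.1]
width: 0.0505
t 5.8 tcp [ 0.5715 -0.0276  0.0122] w 0.0505 F [-0.2  2.7  0.1]
[[ 1.     0.023 -0.004]
 [ 0.012 -0.352  0.936]
 [ 0.021 -0.936 -0.352]]
cm tool: [-0.57  3.44 -8.83]
twist opts [array([   2.1 , -179.77,    2.15]), array([-1.37,  0.2 ,  1.34])]
per cm [-0.012  0.352 -0.936]
per cm [-0.021  0.936  0.352]
[138, 1335] (array([ 0.57584135, -0.07469357]), 0, np.float64(0.9950763522786034))
(array([ 0.54822745, -0.13241807]), 0, np.float64(0.8664650740852736))
(array([ 0.57581579, -0.07471363]), 0, np.float64(0.11910659730823214))
in bay [-0.11198207  0.09469172]
```

View pics/fite_side.png

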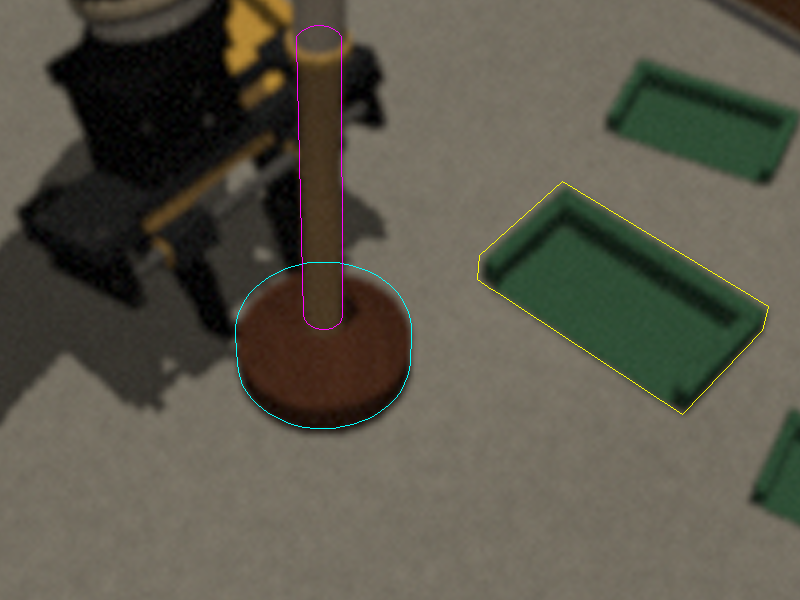

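```bash
python3 -m jog '{"translation":[[0,0.36,-0.95],[0,0.36,-0.95],[0,0.36,-0.95],[0,0.36,-0.95],[0,0.36,-0.95],[0,0.36,-0.95],[0,0.36,-0.95],[0,0.33,-0.85],[0,0.2,-0.5],[0,0.1,-0.25],[0,0,0]],"twist":[[0,0,0],[0,0,0],[0,0,0],[0,0,0],[0,0,0],[0,0,0],[0,0,0],[0,0,0],[0,0,0],[0,0,0],[0,0,0]],"claw":[0.58,0.58,0.58,0.58,0.58,0.58,0.58,0.58,0.58,0.58,0.58]}'; python3 go.py .567 -.1225 .011 22 -1.5708;  python3 loc.py fitf .576 -.17
```

```text
time_s: 7.0
eef_pos: [0.5729, -0.1225, 0.0121]
ee_rot: [0.822, 0.011, 0.006, -0.569]
ft_force: [0.1, 3.4, 0.7]
width: 0.0505
t 7.0 tcp [ 0.5729 -0.1225  0.0121] w 0.0505 F [0.1 3.4 0.7]
[[ 1.     0.024 -0.003]
 [ 0.012 -0.351  0.936]
 [ 0.021 -0.936 -0.351]]
cm tool: [-0.59  0.08  0.04]
twist opts [array([   2.18, -179.8 ,    2.24]), array([-1.43,  0.17,  1.39])]
per cm [-0.012  0.351 -0.936]
per cm [-0.021  0.936  0.351]
[510, 1538] (array([ 0.57784738, -0.16616698]), 0, np.float64(1.1097680853387701))
(array([ 0.576, -0.17 ]), 0, np.float64(1.0))
(array([ 0.57784738, -0.16616698]), 0, np.float64(0.10976808533877014))
in bay [-0.11546476  0.00326262]
```

View pics/fitf_side.png

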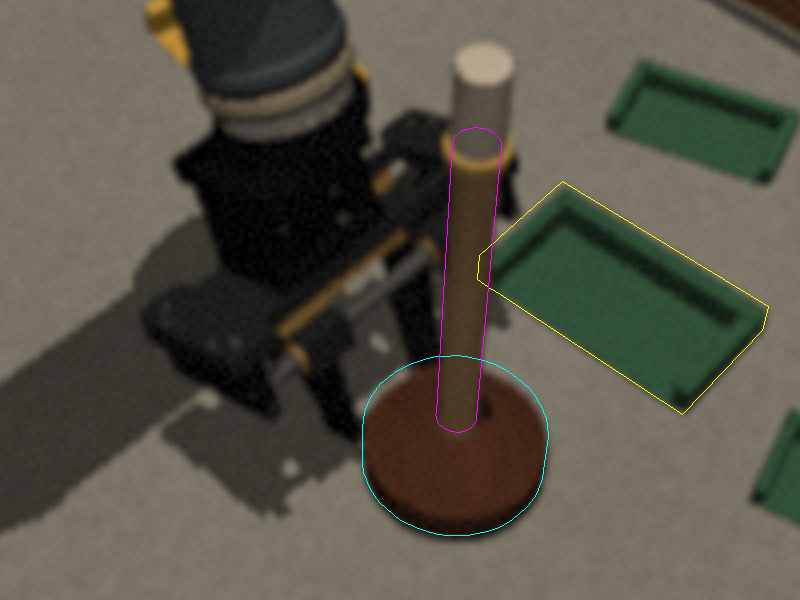

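```bash
python3 -m jog '{"translation":[[0,-0.7,1.9],[0,-1,2.5],[0,-4.5,0],[0,-4.5,0],[0,-4.5,0],[0,-4.5,0],[0,-4.5,0],[0,-4.5,0],[0,-4.5,0],[0,-4.5,0],[0,0,0]],"twist":[[0,0,0],[0,0,0],[0,0,0],[0,0,0],[0,0,0],[0,0,0],[0,0,0],[0,0,0],[0,0,0],[0,0,0],[0,0,0]],"claw":[0.58,0.58,0.58,0.58,0.58,0.58,0.58,0.58,0.58,0.58,0.58]}'; python3 go.py .46 -.176 .36 22 .06; python3 -c "
from workcell import arm;print(arm.state()['joint_pos'].round(2))"
```

```text
time_s: 8.2
eef_pos: [0.5604, 0.0454, 0.3579]
ee_rot: [0.829, -0.003, 0.0, -0.559]
ft_force: [0.4, 0.5, -0.6]
width: 0.0502
t 8.2 tcp [0.5604 0.0454 0.3579] w 0.0502 F [ 0.4  0.5 -0.6]
[[ 1.    -0.005  0.004]
 [-0.006 -0.376  0.927]
 [-0.003 -0.927 -0.376]]
cm tool: [ -9.91   8.17 -20.65]
twist opts [array([ 3.540e+01,  8.804e+01, -8.000e-02]), array([-8.000e-02, -8.687e+01, -3.530e+01])]
per cm [ 0.998 -0.027  0.06 ]
per cm [0.003 0.927 0.376]
[-0.26  0.25 -0.12  1.59  0.39  1.46 -0.46]
```

```bash
python3 -m jog '{"translation":[[0,0,0],[0,0,0],[0,0,0],[0,0,0],[0,0,0],[0,0,0],[0,0,0],[0,0,0],[0,0,0],[0,0,0],[0,0,0],[0,0,0],[0,0,0]],"twist":[[2.95,7.34,0],[2.95,7.34,0],[2.95,7.34,0],[2.95,7.34,0],[2.95,7.34,0],[2.95,7.34,0],[2.95,7.34,0],[2.95,7.34,0],[2.95,7.34,0],[2.95,7.34,0],[2.95,7.34,0],[2.95,7.34,0],[0,0,0]],"claw":[0.58,0.58,0.58,0.58,0.58,0.58,0.58,0.58,0.58,0.58,0.58,0.58,0.58]}'; python3 go.py .46 -.176 .36 22 .06; python3 -c "
from workcell import arm;print(arm.state()['joint_pos'].round(2))"
```

```text
time_s: 9.5
eef_pos: [0.5506, 0.0232, 0.3433]
ee_rot: [0.393, -0.405, 0.591, -0.576]
ft_force: [-0.4, -0.6, 0.2]
width: 0.0507
t 9.5 tcp [0.5506 0.0232 0.3433] w 0.0507 F [-0.4 -0.6  0.2]
[[-0.027  0.363  0.932]
 [-1.    -0.008 -0.026]
 [-0.002 -0.932  0.363]]
cm tool: [20.15 -4.68 -7.32]
twist opts [array([ 0.72, -4.66,  1.74]), array([ -2.67, 175.32,   1.1 ])]
per cm [-0.087  0.362  0.928]
per cm [ 0.002  0.932 -0.363]
[-0.18 -0.01  0.03  1.92  0.08  0.87 -1.8 ]
```

```bash
python3 -m jog '{"translation":[[4,-1,-1.5],[4,-1,-1.5],[4,-1,-1.5],[4,-0.9,-1.5],[4,-0.8,-1.3],[0,0,0]],"twist":[[0,-2.4,0.8],[0,-2.3,0.8],[0,0,0],[0,0,0],[0,0,0],[0,0,0]],"claw":[0.58,0.58,0.58,0.58,0.58,0.58]}'; python3 go.py .47 -.1755 .05 22 .06; python3 -c "
from workcell import arm;print(arm.state()['joint_pos'].round(2))"
```

```text
time_s: 10.1
eef_pos: [0.4686, -0.1904, 0.3586]
ee_rot: [-0.422, 0.384, -0.559, 0.602]
ft_force: [-0.4, 1.0, 0.2]
width: 0.0507
t 10.1 tcp [ 0.4686 -0.1904  0.3586] w 0.0507 F [-0.4  1.   0.2]
[[ 0.08   0.349  0.934]
 [-0.997  0.019  0.079]
 [ 0.01  -0.937  0.349]]
cm tool: [ -1.79  28.99 -10.53]
twist opts [array([1.56, 1.3 , 0.11]), array([ 1.7000e-01, -1.7868e+02, -2.4400e+00])]
per cm [0.02  0.349 0.937]
per cm [-0.01   0.937 -0.349]
[ 0.03 -0.1   0.34  1.96 -0.14  0.95 -1.05]
```

```bash
python3 -m jog '{"translation":[[-0.9,4.2,-1.5],[-0.9,4.2,-1.5],[0,4.2,-1.5],[0,4.2,-1.5],[0,4.2,-1.5],[0,4.2,-1.5],[0,0,0]],"twist":[[0,1.3,0],[0,0,0],[0,0,0],[0,0,0],[0,0,0],[0,0,0],[0,0,0]],"claw":[0.58,0.58,0.58,0.58,0.58,0.58,0.58]}'; python3 go.py .47 -.1755 .012 22 .06; python3 -c "
from workcell import arm;print(arm.state()['joint_pos'].round(2))"
```

```text
time_s: 10.8
eef_pos: [0.4724, -0.176, 0.083]
ee_rot: [-0.421, 0.388, -0.56, 0.599]
ft_force: [-1.7, 0.2, -0.4]
width: 0.0505
t 10.8 tcp [ 0.4724 -0.176   0.083 ] w 0.0505 F [-1.7  0.2 -0.4]
[[ 0.072  0.344  0.936]
 [-0.997  0.018  0.07 ]
 [ 0.007 -0.939  0.345]]
cm tool: [-0.12  6.58 -2.67]
twist opts [array([1.82, 0.8 , 0.12]), array([   0.19, -179.17,   -2.85])]
per cm [0.012 0.345 0.939]
per cm [-0.007  0.939 -0.345]
[ 0.18  0.28  0.21  2.3  -0.7   0.31 -0.48]
```

```bash
python3 -m jog '{"translation":[[0,1,1.9],[0,1.9,0.5],[0,2.4,-0.8],[0,0,0]],"twist":[[0,0,0],[0,0,0],[0,0,0],[0,0,0]],"claw":[0.58,0.58,0.58,0.58]}'; python3 go.py .505 -.174 .012 22 .06; python3 -c "
from workcell import arm;print(arm.state()['joint_pos'].round(2))"
```

```text
time_s: 11.2
eef_pos: [0.5109, -0.1745, 0.0426]
ee_rot: [-0.421, 0.385, -0.559, 0.602]
ft_force: [-0.9, 0.2, 0.0]
width: 0.0503
t 11.2 tcp [ 0.5109 -0.1745  0.0426] w 0.0503 F [-0.9  0.2  0. ]
[[ 0.079  0.348  0.934]
 [-0.997  0.02   0.077]
 [ 0.008 -0.937  0.349]]
cm tool: [-0.12  2.66 -1.62]
twist opts [array([1.58, 1.19, 0.04]), array([ 7.0000e-02, -1.7879e+02, -2.4600e+00])]
per cm [0.019 0.349 0.937]
per cm [-0.008  0.937 -0.349]
[ 0.24  0.4   0.1   2.25 -0.83  0.23 -0.38]
```

```bash
python3 -m jog '{"translation":[[0,0,0],[0,1.2,-0.5],[0,1,-0.4],[0,0,0]],"twist":[[-6,0,0],[0,1,0],[0,0,0],[0,0,0]],"claw":[0.58,0.58,0.58,0.58]}'; python3 go.py .52 -.174 .012 14 .06; python3 -c "
from workcell import arm;print(arm.state()['joint_pos'].round(2))"; python3 loc.py fitg .576 -.17
```

```text
time_s: 11.6
eef_pos: [0.5142, -0.1735, 0.0261]
ee_rot: [-0.441, 0.409, -0.546, 0.584]
ft_force: [-0.3, -0.6, 0.1]
width: 0.0507
t 11.6 tcp [ 0.5142 -0.1735  0.0261] w 0.0507 F [-0.3 -0.6  0.1]
[[ 0.071  0.277  0.958]
 [-0.998  0.016  0.069]
 [ 0.004 -0.961  0.277]]
cm tool: [0.08 1.51 0.16]
twist opts [array([-2.1 ,  0.65,  0.07]), array([ 1.1000e-01, -1.7932e+02,  3.2900e+00])]
per cm [0.011 0.277 0.961]
per cm [-0.004  0.961 -0.277]
[ 0.1   0.45  0.25  2.21 -0.75  0.3  -0.48]
[919, 333] (array([ 0.57413778, -0.16954365]), 0, np.float64(0.9115789156767472))
(array([ 0.57347538, -0.17120852]), 0, np.float64(0.10106382978723405))
(array([ 0.63312642, -0.14666873]), 0, np.float64(0.7853396804905599))
in bay [-1.19370157e-01  1.14470071e-04]
```

View pics/fitg_side.png

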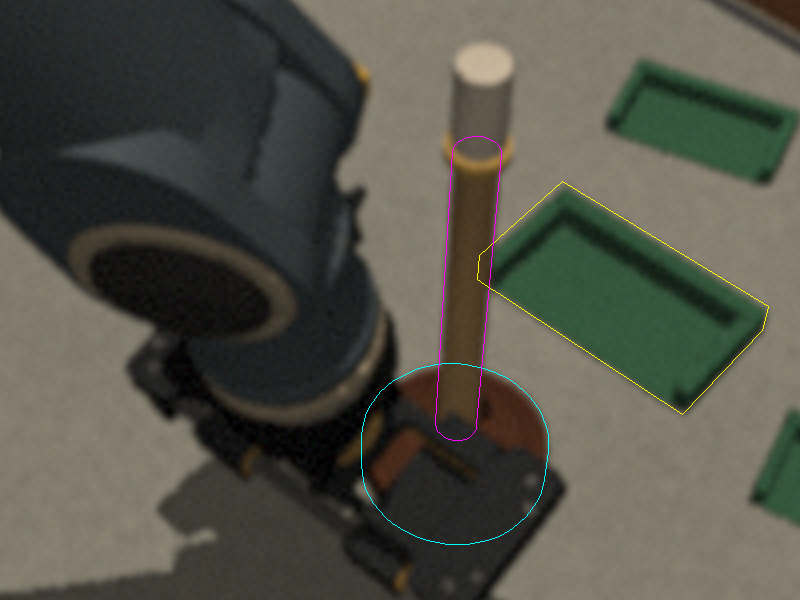

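```bash
python3 - <<'E'
from workcell import optics
import cv2
p=optics.capture("scene");f=p["frame"][60:260,130:400]
cv2.imwrite("pics/g2.png",cv2.resize(f,None,fx=2.9,fy=2.9,interpolation=2))
E
```

```text
(no output)
```

View pics/g2.png

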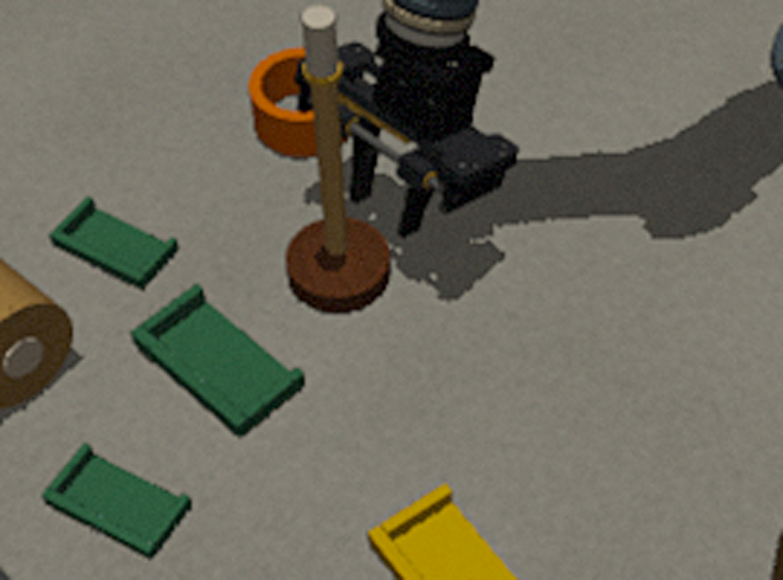

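```bash
python3 -m jog '{"translation":[[0,1.3,-0.3],[0,0.1,0],[0,0.28,0.96],[0,0.28,0.96],[0,0.28,0.96],[0,0.28,0.96],[0,0.28,0.96],[0,0,0]],"twist":[[0,0.6,0],[0,0,0],[0,0,0],[0,0,0],[0,0,0],[0,0,0],[0,0,0],[0,0,0]],"claw":[0.58,0.58,0.58,0.58,0.58,0.58,0.58,0.58]}'; python3 go.py .6457 -.1654 .012 16 .06; python3 -c "
from workcell import arm;print(arm.state()['joint_pos'].round(2))"; python3 loc.py fith .61 -.167
```

```text
time_s: 12.55
eef_pos: [0.5661, -0.1746, 0.0139]
ee_rot: [-0.436, 0.414, -0.55, 0.58]
ft_force: [-0.9, -0.8, 0.1]
width: 0.0502
t 12.55 tcp [ 0.5661 -0.1746  0.0139] w 0.0502 F [-0.9 -0.8  0.1]
[[ 0.052  0.277  0.959]
 [-0.999  0.016  0.05 ]
 [-0.002 -0.961  0.277]]
cm tool: [-0.5   2.4   7.63]
twist opts [array([-0.1 , -0.45,  0.01]), array([-2.0000e-02,  1.7955e+02, -1.6000e-01])]
per cm [-0.008  0.277  0.961]
per cm [ 0.002  0.961 -0.277]
[ 0.06  0.53  0.28  2.11 -0.76  0.34 -0.54]
[957, 143] (array([ 0.61306036, -0.17494098]), 0, np.float64(1.0092803821043574))
(array([ 0.61305385, -0.17493896]), 0, np.float64(0.09571132800946469))
(array([ 0.62387696, -0.12546363]), 0, np.float64(0.906191061910619))
in bay [-0.08084126 -0.0076071 ]
```

View pics/fith_scene.png

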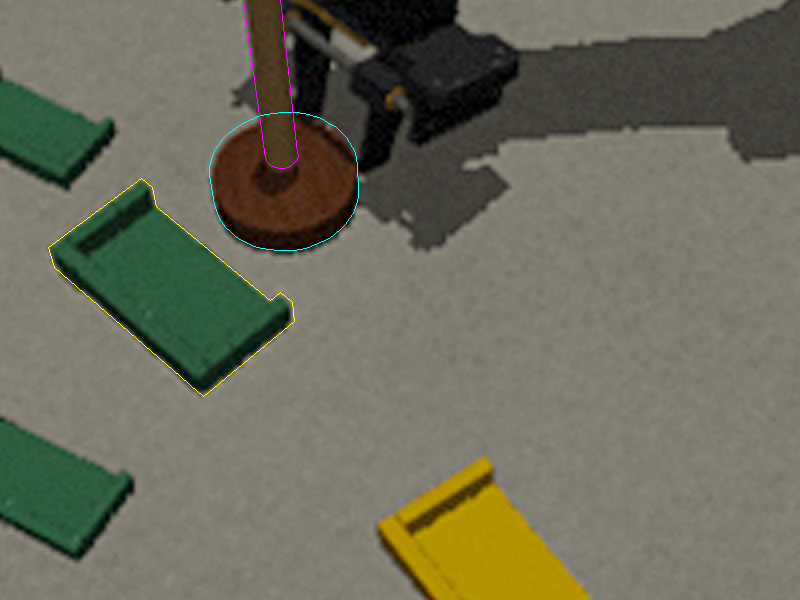

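```bash
python3 -m jog '{"translation":[[-0.1,0.31,0.95],[-0.1,0.3,0.95],[-0.1,0.29,0.95],[-0.1,0.28,0.95],[-0.1,0.28,0.95],[0,0,0]],"twist":[[0,0,0],[0,0,0],[0,0,0],[0,0,0],[0,0,0],[0,0,0]],"claw":[0.58,0.58,0.58,0.58,0.58,0.58]}'; python3 go.py .6457 -.1654 .012 16 .06; python3 -c "
from workcell import arm;print(arm.state()['joint_pos'].round(2))"; python3 loc.py fiti .665 -.168
```

```text
time_s: 13.25
eef_pos: [0.6091, -0.1702, 0.0131]
ee_rot: [-0.436, 0.419, -0.549, 0.577]
ft_force: [0.5, -0.0, 1.2]
width: 0.0505
t 13.25 tcp [ 0.6091 -0.1702  0.0131] w 0.0505 F [ 0.5 -0.   1.2]
[[ 0.045  0.268  0.962]
 [-0.999  0.017  0.042]
 [-0.005 -0.963  0.269]]
cm tool: [-0.31  1.09  3.51]
twist opts [array([ 0.41, -0.88, -0.04]), array([6.0000e-02, 1.7912e+02, 6.4000e-01])]
per cm [-0.015  0.269  0.963]
per cm [ 0.005  0.963 -0.269]
[-0.01  0.58  0.33  2.01 -0.73  0.4  -0.62]
[1004, 121] (array([ 0.65586409, -0.17036382]), 0, np.float64(1.011439179047658))
(array([ 0.65552191, -0.17114928]), 0, np.float64(0.08895322434150776))
(array([ 0.67831701, -0.12102007]), 0, np.float64(0.9147061415102652))
in bay [-0.0378401  -0.00560486]
```

```bash
python3 - <<'E'
from workcell import optics
import cv2
p=optics.capture("scene");f=p["frame"][60:240,120:360]
cv2.imwrite("pics/i2.png",cv2.resize(f,None,fx=3.3,fy=3.3,interpolation=2))
E
```

```text
(no output)
```

View pics/i2.png

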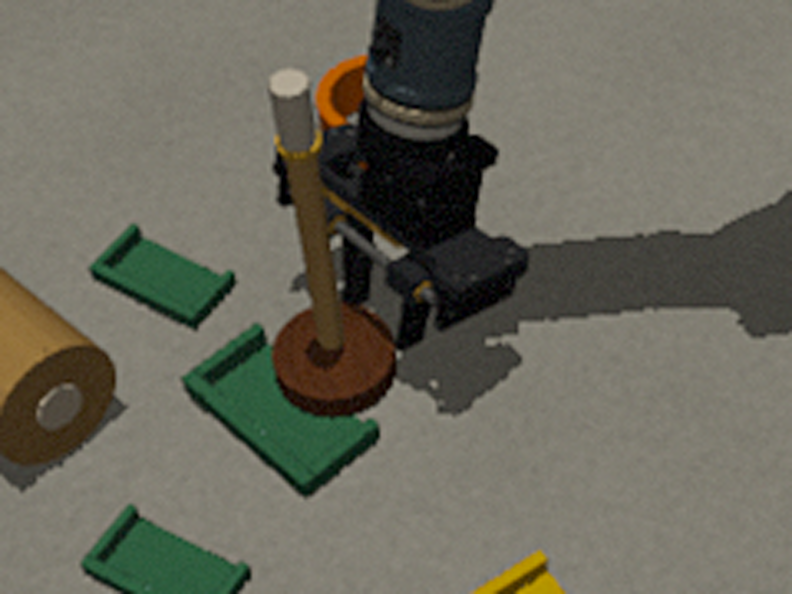

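```bash
python3 -m jog '{"translation":[[-0.12,0.29,0.9],[-0.12,0.28,0.9],[-0.1,0.25,0.8],[0,0.12,0.4],[0,0,0]],"twist":[[0,-0.8,0],[0,0,0],[0,0,0],[0,0,0],[0,0,0]],"claw":[0.58,0.58,0.58,0.58,0.58]}'; python3 go.py .6457 -.1654 .012 16 .06
```

```text
time_s: 13.9
eef_pos: [0.6329, -0.1675, 0.011]
ee_rot: [-0.441, 0.42, -0.544, 0.577]
ft_force: [-1.9, 0.2, 2.3]
width: 0.0509
t 13.9 tcp [ 0.6329 -0.1675  0.011 ] w 0.0509 F [-1.9  0.2  2.3]
[[ 0.056  0.257  0.965]
 [-0.998  0.019  0.053]
 [-0.005 -0.966  0.258]]
cm tool: [-0.14  0.24  1.27]
twist opts [array([ 1.06, -0.28, -0.2 ]), array([  0.32, 179.71,   1.67])]
per cm [-0.004  0.258  0.966]
per cm [ 0.005  0.966 -0.258]
```

```bash
python3 loc.py fitj .688 -.165
```

```text
[1028, 121] (array([ 0.67969057, -0.16704772]), 0, np.float64(1.0084748867955238))
(array([ 0.67969116, -0.16704406]), 0, np.float64(0.08867704927118547))
(array([ 0.69890026, -0.11243118]), 0, np.float64(0.9116707728807373))
in bay [-0.01385764 -0.00372346]
```

```bash
python3 -m jog '{"translation":[[-0.05,0.1,0.5],[-0.05,0.1,0.5],[0,0.1,0.4],[0,0,0]],"twist":[[0,0,0],[0,0,0],[0,0,0],[0,0,0]],"claw":[0.58,0.58,0.58,0.58]}'; python3 go.py .6457 -.1654 .012 16 .06;python3 loc.py fitk .69 -.165
```

```text
time_s: 14.4
eef_pos: [0.6424, -0.1667, 0.0108]
ee_rot: [-0.443, 0.423, -0.542, 0.576]
ft_force: [-1.5, 0.1, 2.3]
width: 0.0507
t 14.4 tcp [ 0.6424 -0.1667  0.0108] w 0.0507 F [-1.5  0.1  2.3]
[[ 0.055  0.249  0.967]
 [-0.998  0.021  0.051]
 [-0.007 -0.968  0.25 ]]
cm tool: [-0.12 -0.03  0.35]
twist opts [array([ 1.51, -0.4 , -0.32]), array([  0.5 , 179.58,   2.36])]
per cm [-0.005  0.25   0.968]
per cm [ 0.007  0.968 -0.25 ]
[1044, 215] (array([ 0.68845098, -0.16668618]), 0, np.float64(1.0833607907742997))
(array([ 0.68845098, -0.16668618]), 0, np.float64(0.08336079077429981))
(array([ 0.69 , -0.165]), 0, np.float64(1.0))
in bay [-0.00509131 -0.00388788]
```

Not yet at the rail (force still about 2 N); creep on.

```bash
python3 -m jog '{"translation":[[0,0.08,0.35],[0,0.08,0.35],[0,0,0]],"twist":[[0,0,0],[0,0,0],[0,0,0]],"claw":[0.58,0.58,0.58]}'; python3 go.py .6457 -.1654 .012 16 .06
```

```text
time_s: 14.8
eef_pos: [0.6459, -0.1666, 0.0103]
ee_rot: [-0.444, 0.426, -0.54, 0.575]
ft_force: [-1.8, 0.3, 2.9]
width: 0.0503
t 14.8 tcp [ 0.6459 -0.1666  0.0103] w 0.0503 F [-1.8  0.3  2.9]
[[ 0.054  0.243  0.968]
 [-0.998  0.023  0.05 ]
 [-0.01  -0.97   0.244]]
cm tool: [-0.12 -0.17  0.03]
twist opts [array([ 1.87, -0.45, -0.46]), array([  0.73, 179.52,   2.94])]
per cm [-0.006  0.244  0.97 ]
per cm [ 0.01   0.97  -0.244]
```

```bash
python3 -m jog '{"translation":[[0,0.05,0.4],[0,0.05,0.4]],"twist":[[0,0,0],[0,0,0]],"claw":[0.58,0.58]}'; python3 go.py .6457 -.1654 .012 16 .06;python3 loc.py fitl .692 -.165
```

```text
time_s: 15.0
eef_pos: [0.6467, -0.1666, 0.0097]
ee_rot: [-0.446, 0.43, -0.536, 0.573]
ft_force: [-16.1, -0.0, 13.3]
width: 0.0505
t 15.0 tcp [ 0.6467 -0.1666  0.0097] w 0.0505 F [-16.1  -0.   13.3]
[[ 0.054  0.231  0.972]
 [-0.998  0.027  0.049]
 [-0.015 -0.973  0.232]]
cm tool: [-0.13 -0.24 -0.04]
twist opts [array([ 2.6 , -0.52, -0.74]), array([  1.16, 179.43,   4.08])]
per cm [-0.006  0.232  0.973]
per cm [ 0.015  0.973 -0.232]
[1027, 213] (array([ 0.69123576, -0.16699815]), 0, np.float64(1.100191833379008))
(array([ 0.69123576, -0.16699815]), 0, np.float64(0.10019183337900794))
(array([ 0.692, -0.165]), 0, np.float64(1.0))
in bay [-0.00233026 -0.00436628]
```

View pics/fitl_scene.png

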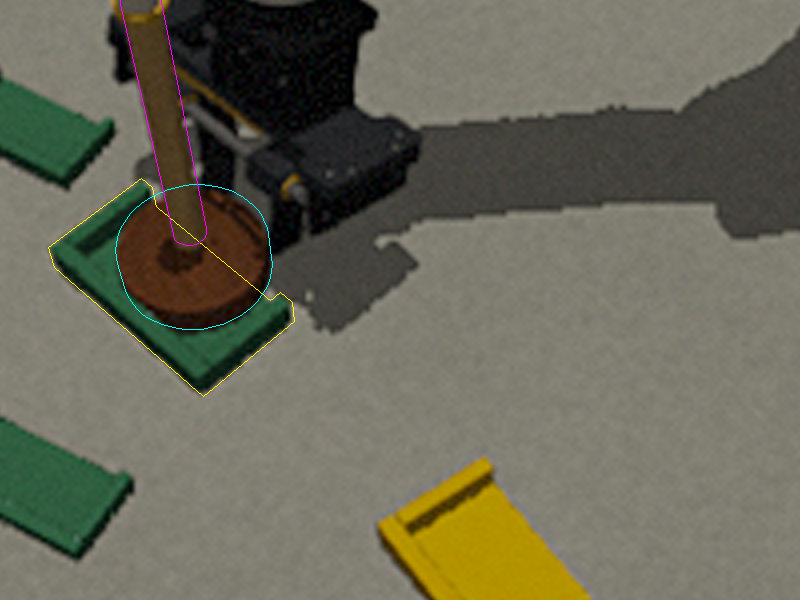

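Contact with the back rail (16 N along −x). Back off horizontally.

```bash
python3 -m jog '{"translation":[[0,-0.1,-0.4],[0,-0.23,-1],[0,-0.5,-2],[0,-0.7,-2.5],[0,0,0]],"twist":[[0,0,0],[0,0,0],[0,0,0],[0,0,0],[0,0,0]],"claw":[0.58,0.58,0.58,0.58,0.58]}'; python3 go.py .55 -.1654 .012 16 .06;python3 loc.py fitm .692 -.165
```

```text
time_s: 15.6
eef_pos: [0.5862, -0.1696, 0.0109]
ee_rot: [-0.446, 0.428, -0.538, 0.574]
ft_force: [-0.0, -0.1, 0.2]
width: 0.0503
t 15.6 tcp [ 0.5862 -0.1696  0.0109] w 0.0503 F [-0.  -0.1  0.2]
[[ 0.056  0.236  0.97 ]
 [-0.998  0.025  0.051]
 [-0.012 -0.972  0.237]]
cm tool: [-0.62 -0.95 -3.46]
twist opts [array([ 2.31, -0.42, -0.59]), array([  0.93, 179.55,   3.61])]
per cm [-0.004  0.237  0.972]
per cm [ 0.012  0.972 -0.237]
[1007, 1008] (array([ 0.6942571 , -0.16400513]), 0, np.float64(0.4449837293203853))
(array([ 0.69165927, -0.16645858]), 0, np.float64(0.11687314987391728))
(array([ 0.70501659, -0.15897158]), 0, np.float64(0.3020558320709803))
in bay [ 0.00086512 -0.00155981]
```

View pics/fitm_scene.png

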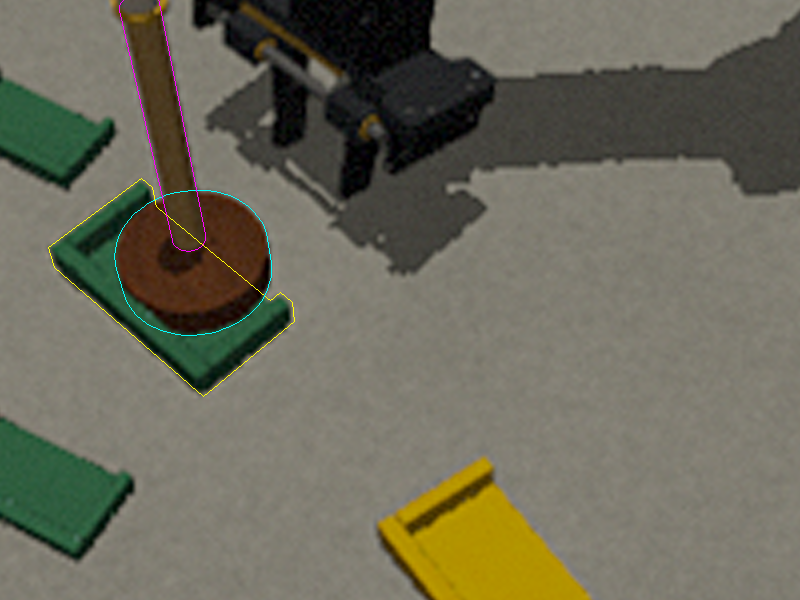

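View pics/fitm_side.png

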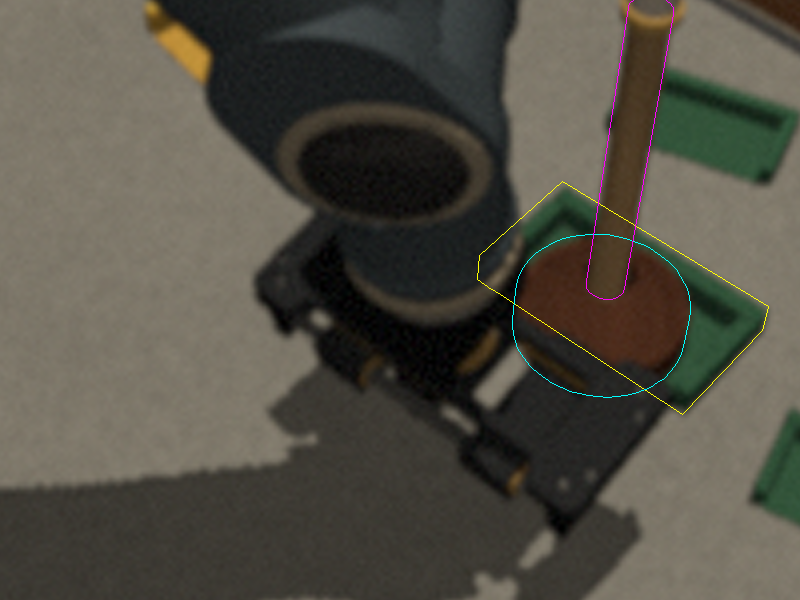

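```bash
python3 -m jog '{"translation":[[0,-4,-2],[0,-4.5,-2],[0,-4.5,-1],[0,-4.5,-1],[0,-4.5,-1],[0,-4.5,-1],[0,0,0]],"twist":[[0,0,0],[0,0,0],[0,0,0],[0,0,0],[0,0,0],[0,0,0],[0,0,0]],"claw":[0.58,0.58,0.58,0.58,0.58,0.58,0.58]}'; python3 loc.py fitn .692 -.165; python3 - <<'E'
from workcell import optics
from h import *
for n in("scene","side"):
    p=optics.capture(n)
    for q in("tape","carton","tin","stand"): print(n,q,[(b["confidence"],b["location"]) for b in optics.boxes_of(q,p)][:2])
E
```

```text
time_s: 16.4
eef_pos: [0.4549, -0.1801, 0.2588]
ee_rot: [-0.445, 0.422, -0.539, 0.577]
ft_force: [1.7, -0.3, -0.2]
width: 0.0506
[1004, 1299] (array([ 0.69442585, -0.16513495]), 0, np.float64(0.2503808949132019))
(array([ 0.69123789, -0.16699543]), 0, np.float64(0.11912466407064115))
(array([ 0.69616091, -0.16315222]), 0, np.float64(0.11425527381206046))
in bay [ 0.00096582 -0.00269772]
scene tape [(0.58, [0.4773, -0.3291, 0.0333])]
scene carton [(0.76, [0.5308, 0.311, 0.0588])]
scene tin [(0.97, [0.6492, 0.324, 0.069])]
scene stand [(0.85, [0.6965, -0.153, 0.0368])]
side tape [(0.88, [0.4675, -0.3375, 0.0463])]
side carton [(0.91, [0.4998, 0.2919, 0.0553])]
side tin []
side stand [(0.79, [0.6819, -0.1698, 0.0377])]
```

View pics/fitn_side.png

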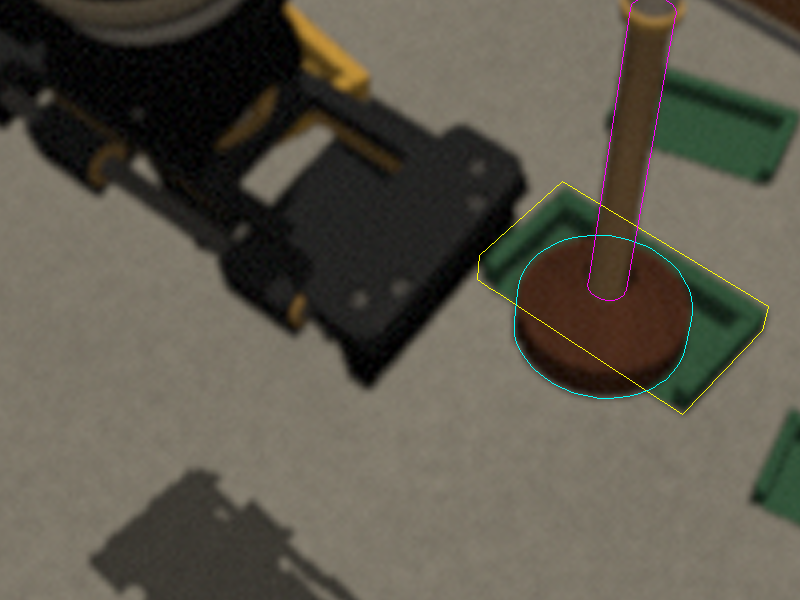

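View pics/fitn_scene.png

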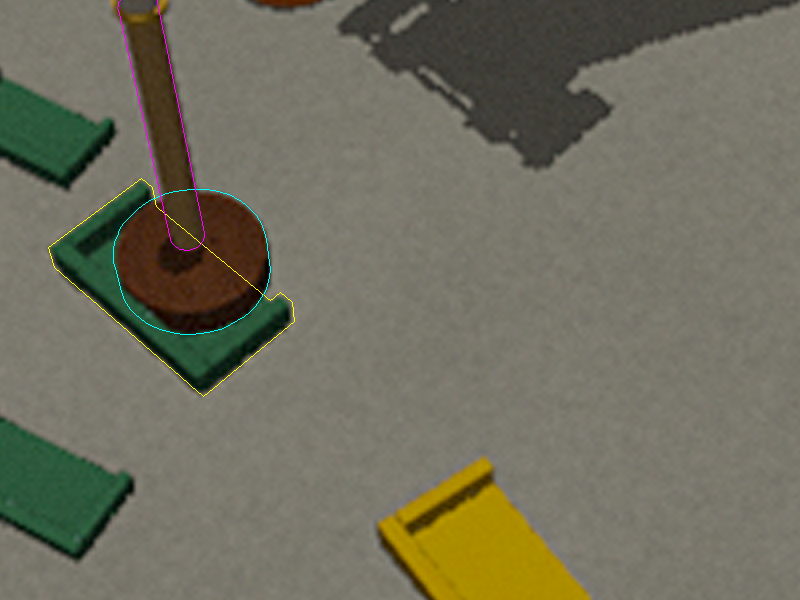

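```bash
python3 -c "
from workcell import arm;print(arm.hand_in())"
```

```text
the job is handed in; nothing more can be done
None
```

The stand is in the largest green bay, the middle of the three, with its foot against the back rail and standing on its own. I handed the job in at about 16.5 s; no verdict is reported, so what follows rests on my own checks.

- **What I did:** With the tool tilted back and the fingers set 50 mm apart, I cradled the foot low down. I pushed it along −y until it was in front of the mouth, turned the jaws 90°, and pushed it in along the bay's x axis. I stopped when the force rose to 16 N at the back rail, then backed off horizontally and raised the arm.
- **Final position:** The two-camera fit puts the stand at about x = +1 mm, y = −3 mm in the bay frame. The column outline matches an upright stand, and the arm is well clear.
- **Bystanders:** The side camera shows the tape and carton within about 6 mm of where they started. The scene camera shows the same for the carton and tin.

**Checks that disagreed or failed:**
- The two cameras differ by 4–5 mm on the stand's position.
- The scene camera's tape position changed by about 30 mm, probably because the gripper hid part of the tape in the first picture. The side camera shows it unmoved.
- The side camera missed the tin in the last check.
- At the back rail there was also a 13 N vertical force that I did not explain. It was gone once I backed off.

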